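# Set the bearing cap of a banding wheel

### The job

The head of the banding wheel has been taken off so that its spindle bearing can be set. Screw the knurled brass bearing cap down (clockwise seen from above) until it bottoms out, then back it off a quarter turn, and finish while still gripping the cap there, keeping it from creeping while its lock screw is tightened: do not let go at the end. Leave the wheel head, the pink vase, the grease tin and the spanner where they lie.

Things in the scene. Friction and masses are not known exactly. Their poses are not given: they have to be found in the camera images.
- cap (a joint): turning of the knurled brass bearing cap on its right-hand thread, rad: 0 = bottomed out (a hard stop, its rim on the housing), negative = unscrewed by that much; it grows as the cap is turned clockwise seen from above. The cap is already started on its thread and stands 2.6 to 5.2 rad short of bottom. One turn lowers it 3 mm. It needs about 0.15 N m to turn, keeps its place when let go, and can be unscrewed to -6.6 at most
- cap_center (a point): centre of the cap, on its vertical axis, half-way up: a plain upright cylinder, 44 mm in diameter and 32 mm tall, brass, knurled all round, to be gripped by its sides at any yaw. When bottomed its rim is 100 mm and its top 132 mm above the bench, this point 116 mm. A steel spindle nose of 20 mm diameter stands out of its top up to 152 mm above the bench; the iron housing below the rim is 40 mm in diameter down to 60 mm above the bench, then flares. Its z axis points up
- cap_mark (a point): white paint mark on the cap's top face, 18 mm out from the axis (it runs on down the side)
- datum (a point): white line on the sloping foot of the dark iron pedestal, 48 mm out from the spindle axis, 22 mm above the bench. When the cap is bottomed out, its white mark points the same way as this line. The pedestal is bolted to the bench: foot 130 mm in diameter, spindle axis vertical
- wheelhead: the wheel's head, lying upside down: an aluminium disc 210 mm in diameter, 12 mm thick, with a 40 mm hub up to 36 mm; loose, leave alone. Origin: centre of its underside
- vase: pink bisque vase, 96 mm in diameter, 140 mm tall; loose, leave alone. Origin: centre of its foot, z axis up
- tin: grease tin, green with a steel lid, 71 mm in diameter, 42 mm tall; loose, leave alone. Origin: centre of its underside
- spanner: open-ended steel spanner, 180 mm long, lying flat; loose, leave alone. Origin: centre of its underside, x along its length
Not all that is in view belongs to the job. What is meant by the part that bears cap is not red, and is the smaller of those in its own colour.

How it is judged:
On the way:
1. the cap is screwed down until it bottoms out (within 0.08 rad of its stop) (value of joint cap above -0.08 rad), for 0.2 s.
At the end, for the whole second after the job is handed in: After bottoming out, the cap stands a quarter turn (90 degrees, give or take 15) back from its stop, is still, and is gripped between the fingers (at least 4 N, grasp point within 22 mm of the cap's centre); wheel head, vase, tin and spanner lie within 20 mm of where they were, the vase upright (value of joint cap between -1.83 and -1.31 rad and velocity of joint cap between -0.05 and 0.05 rad/s and contact force between the fingers and cap above 4 N and distance between the grasp point and cap_center below 0.022 m and distance of each of wheelhead, vase, tin, spanner from where it was at the start of the episode below 0.02 m and angle between vase's own z axis and vertical below 0.2 rad); the arm keeps its last pose, push and grip.
It fails at once if the wheel head is shifted more than 20 mm (distance of wheelhead from where it was at the start of the episode above 0.02 m).
It fails at once if the bisque vase is shifted more than 20 mm or tipped (distance of vase from where it was at the start of the episode above 0.02 m or angle between vase's own z axis and vertical above 0.3 rad).
It fails at once if the grease tin is shifted more than 20 mm (distance of tin from where it was at the start of the episode above 0.02 m).
It fails at once if the spanner is shifted more than 20 mm (distance of spanner from where it was at the start of the episode above 0.02 m).
It also fails if it takes over 64 s, if anything falls off the work surface, if the arm or the gripper's body presses on something with over 40 N, if the wrist force passes 120 N, or if a joint passes its speed limit or range.

### The arm

A 7-joint arm with a two-finger parallel gripper is mounted at the origin on the work surface. World frame = base frame: x ahead of the robot, y to its left, z up, the work surface at z = 0. Lengths are in m, angles in rad, forces in N, time in s.
With the tool pointing down it reaches from about 0.35 to 0.9 m from the base axis. Payload 19.9 kg.
Tool frame: the origin (TCP) lies midway between the tips of the shut fingers; the grasp point (between the pads) lies 19 mm behind it (arm.grip_point_offset is the distance from the TCP to the grasp point, in m); z points along the fingers, x is the direction in which the jaws open and shut, and the axes are right-handed (so a half turn about z gives the same grasp; the last joint's range is limited). The gripper opens to 94 mm and grips with 3 to 60 N. Pads are 16 mm wide; open, the fingers measure 119 mm over their backs; the gripper's body (75 mm by 177 mm) begins 78 mm behind the grasp point.
Start: joints at [1.216, 0.417, -0.01, 1.614, 0.005, 1.111, -0.053], TCP at [0.192, -0.595, 0.205] pointing down, gripper open.
Joint ranges: [-2.81, 2.81], [-0.39, 2.02], [-1.27, 1.25], [0.06, 2.57], [-1.19, 4.33], [0.19, 2], [-2.82, 2.82]. Speed limits (rad/s): [1.89, 1.89, 2.39, 2.39, 3.01, 3.01, 3.01].

### API

Orientations are given as a unit quaternion [x, y, z, w].
In Python, from rig import telemetry, imaging, arm gives the robot as it stands.
- The arm moves only by the tool apply_moves, never from a script. Its argument "steps" is a list of rows, each a list of 4 numbers: the shift along the tool's x, y, z in m, then the turn about the tool's z in rad. In form: [[tx, ty, tz, twist], ...]. A call has exactly 8 rows; each row is the pose to reach, as a shift and turn from the pose commanded when the call began, along the tool's axes at that moment; what a row does not reach only later rows make up. A row lasts 1/8 s, in which the tool goes at most 62.5 mm and 10.7 degrees, less where a joint would pass 70% of its speed; a pose out of reach is approached as far as the arm can. A call with a gripper value outside its range is refused whole. "claw" is the finger opening in m, from 0 to 0.094, set as the call begins (left out, the last holds). The fingers move at their own pace and stop on an object; "squeeze" is the grip in N (left out, the last holds). Time passes only in rows, so rows that repeat a pose let the fingers close, or fill a call up. It gives the time, the measured TCP pose, the force and the opening at its end, in the units of the state.
- telemetry.get_obs(): the state, without advancing time (a new reading comes with each control period).
- imaging.snapshot(name): name is "scene" or "top"; returns a dict with "pixels" (420x560x3 uint8, red, green, blue), "z_map" (420x560 float32, m along the optical axis (not along the pixel's ray), 0 where there is no reading), "fx", "fy", "cx", "cy" (pixels), "T" (4x4, takes a point from camera to world coordinates). Camera axes: x right, y down, z forward; pixel columns grow to the right and rows downward; lengths in m; the calibration is good to about 2 mm. A picture is of the moment at which its call begins.
- arm.finish_job(): hands the job in, once; it reports no verdict.
The state is a dict: "t": time; "qpos": joint angles; "joint_velocities": joint speeds; "joint_torque": joint torques, N m; "position": TCP position; "tool_rot": TCP orientation; "force": force on the tool from outside, world axes, zero at the start; "moment": the same for the moment, N m; "grip_width": opening from 0.0 (shut) to 1.0 (fully open).
Only numpy, scipy, OpenCV 4.12 (cv2) and the standard library are available. Lean on these libraries where they do the work, as an engineer would, in place of code of your own. Each camera call takes 0.05 s, during which the arm holds its last target.

## Working session

There is one attempt and no reset: what is moved stays moved. The work goes in short steps, Python scripts to look and compute and a tool call to move; the robot and the scene stay as the last step left them, time stands still between calls to the robot, and variables do not carry over. Pictures are saved under pics/ and viewed, and the job is handed in when it is done.

Besides the shell and the picture viewer there is one more tool, called after "Emit:" in YAML: its name, and indented under it one key for each argument. apply_moves: Moves the arm, as the interface text tells. Its arguments: {"type":"object","properties":{"steps":{"type":"array","items":{"type":"array","items":{"type":"number"}}},"claw":{"type":"number"},"squeeze":{"type":"number"}},"required":["steps"]}

```bash
mkdir -p pics; ls; python3 - <<'E'
from rig import telemetry, imaging, arm
import cv2,numpy as np
o=telemetry.get_obs();print(o)
for n in("scene","top"):
    s=imaging.snapshot(n);cv2.imwrite(f"pics/{n}0.png",s["pixels"][:,:,::-1]);np.savez(f"{n}0.npz",**s)
    print(s["fx"],s["cx"],s["cy"],s["T"].round(3))
E
```

```text
pics
{'t': 0.0, 'qpos': array([ 1.21653426,  0.41798721, -0.01032556,  1.61412584,  0.004709  ,
        1.11065893, -0.05301044]), 'joint_velocities': array([-8.88099436e-04, -8.57400490e-05,  1.25003874e-03,  7.47859982e-04,
       -7.95776646e-04,  3.77785311e-04,  2.13287487e-04]), 'joint_torque': array([-2.76765597e-03, -8.51249456e+01,  6.37397747e-01, -4.25994730e+01,
       -4.89560177e-02,  1.85655121e-02,  1.01863268e-04]), 'position': array([ 0.19219951, -0.59435441,  0.20483722]), 'tool_rot': array([ 8.08612576e-01, -5.88341201e-01, -4.91342075e-04, -3.03907521e-04]), 'force': array([-0.19678458,  0.43452319,  0.07569731]), 'moment': array([-0.0058648 , -0.0664132 , -0.03905129]), 'grip_width': 1.0007218271025633}
435.5529754885309 275.7295843315704 207.5618268848877 [[ 0.325  0.667 -0.671  1.193]
 [ 0.946 -0.228  0.232 -0.24 ]
 [ 0.002 -0.71  -0.705  0.789]
 [ 0.     0.     0.     1.   ]]
465.4032677877231 272.0501708655736 209.26920723393994 [[-0.01  -0.991  0.13   0.401]
 [-1.     0.011  0.01   0.007]
 [-0.011 -0.13  -0.991  1.188]
 [ 0.     0.     0.     1.   ]]
```

View pics/scene0.png

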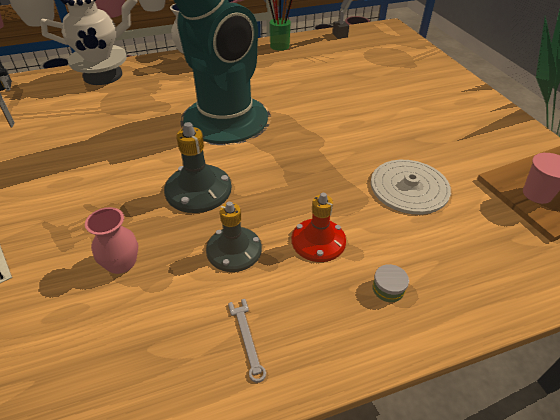

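View pics/top0.png

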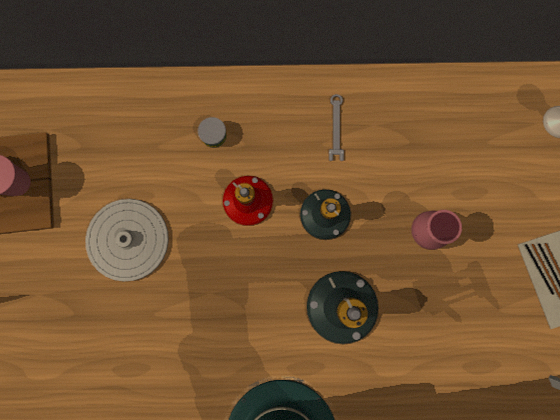

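The target is the smaller dark pedestal: (326,213) in the top view and (233,240) in the scene view. I'll zoom in on it next.

```bash
python3 - <<'E'
import cv2,numpy as np
a=np.load("top0.npz")["pixels"][180:250,290:365,::-1];b=np.load("scene0.npz")["pixels"][195:275,195:270,::-1]
cv2.imwrite("pics/z0.png",np.hstack([cv2.resize(a,(400,400*70//75),interpolation=2),np.zeros((373,0,3),np.uint8),cv2.resize(b,(373*75//80,373),interpolation=2)]))
E
cat > h.py <<'E'
import numpy as np
def ray(s,u,v):
    d=np.array([(u-s["cx"])/s["fx"],(v-s["cy"])/s["fy"],1.]);T=s["T"];return T[:3,3],T[:3,:3]@d
def plane(s,u,v,z):
    o,d=ray(s,u,v);return o+d*(z-o[2])/d[2]
def proj(s,p):
    T=s["T"];c=T[:3,:3].T@(np.asarray(p)-T[:3,3]);return np.array([s["fx"]*c[0]/c[2]+s["cx"],s["fy"]*c[1]/c[2]+s["cy"]])
def pts(s):
    h,w=s["z_map"].shape;v,u=np.mgrid[:h,:w];z=s["z_map"]
    c=np.stack([(u-s["cx"])/s["fx"]*z,(v-s["cy"])/s["fy"]*z,z],-1);return c@s["T"][:3,:3].T+s["T"][:3,3]
E
python3 - <<'E'
import numpy as np,cv2
from h import *
t=np.load("top0.npz");s=np.load("scene0.npz")
P=pts(t)
# foot: dark mask near
for n,S,box in(("top",t,(185,245,295,358)),("scene",s,(200,272,200,268))):
    P=pts(S);r0,r1,c0,c1=box
    hsv=cv2.cvtColor(S["pixels"],cv2.COLOR_RGB2HSV)
    m=np.zeros(P.shape[:2],bool);m[r0:r1,c0:c1]=1
    m&=S["z_map"]>0
    br=m&(hsv[...,0]>12)&(hsv[...,0]<30)&(hsv[...,1]>140)&(hsv[...,2]>70)&(P[...,2]>0.09)
    print(n,"brass",br.sum(),P[br].mean(0),P[br].min(0),P[br].max(0))
    hi=m&(P[...,2]>0.14);print("spindle",hi.sum(),P[hi].mean(0) if hi.any() else '',P[hi].max(0) if hi.any() else '')
    ft=m&(P[...,2]>0.008)&(P[...,2]<0.05);print("foot",P[ft].min(0),P[ft].max(0),(P[ft].min(0)+P[ft].max(0))/2)
P=pts(t)
for n,b in(("vase",(205,255,405,465)),("tin",(112,150,195,230)),("big",(268,345,300,382)),("red",(172,228,220,276))):
    q=P[b[0]:b[1],b[2]:b[3]].reshape(-1,3);q=q[q[:,2]>0.015];print(n,q.min(0).round(3),q.max(0).round(3))
E
```

```text
top brass 211 [ 0.5409377  -0.11494617  0.13186037] [ 0.52062564 -0.13821087  0.10743576] [ 0.56253255 -0.0955122   0.13799251]
spindle 49 [ 0.54129628 -0.11686978  0.14913625] [ 0.54887448 -0.10937982  0.15585699]
foot [ 0.47835275 -0.18233067  0.0080296 ] [ 0.60706832 -0.05490051  0.04995894] [ 0.54271053 -0.11861559  0.02899427]
scene brass 337 [ 0.55394773 -0.12136472  0.12413339] [ 0.52155816 -0.14145182  0.09467919] [ 0.56619273 -0.09717113  0.14545458]
spindle 64 [ 0.54582802 -0.11978749  0.14746404] [ 0.55228596 -0.11046094  0.15389401]
foot [ 0.38005959 -0.18374379  0.00800906] [ 0.60953754 -0.0546348   0.0499768 ] [ 0.49479857 -0.1191893   0.02899293]
vase [ 0.401 -0.41   0.042] [0.54  0.007 1.188]
tin [0.401 0.007 0.015] [0.792 0.205 1.188]
big [ 0.223 -0.241  0.015] [0.401 0.007 1.188]
red [0.401 0.007 0.015] [0.64  0.143 1.188]
```

View pics/z0.png

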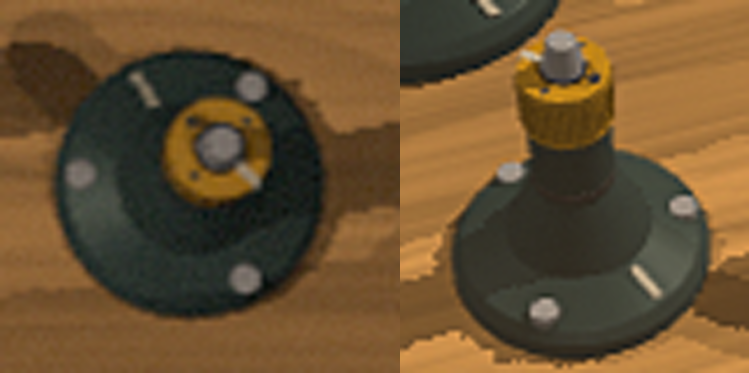

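```bash
python3 - <<'E'
import numpy as np
from h import *
t=np.load("top0.npz");s=np.load("scene0.npz")
c=np.array([.543,-.1185])
d=plane(t,290+145/5.333,180+90/5.333,.022)
d2=plane(s,195+(646-400)/4.66,195+281/4.66,.022)
m=plane(t,290+250/5.333,180+177/5.333,.1335)
m2=plane(s,195+(530-400)/4.66,195+57/4.66,.1335)
for n,p in(("d",d),("d2",d2),("m",m),("m2",m2)):
    v=p[:2]-c;print(n,p.round(4),np.hypot(*v).round(4),np.degrees(np.arctan2(v[1],v[0])).round(1))
# checks: spindle top centre
print(plane(t,290+219/5.333,180+146/5.333,.152),plane(s,195+(562-400)/4.66,195+38/4.66,.152))
P=pts(t)
def ext(b,z0,z1):
    q=P[b[0]:b[1],b[2]:b[3]][t["z_map"][b[0]:b[1],b[2]:b[3]]>0];q=q[(q[:,2]>z0)&(q[:,2]<z1)];return q.min(0).round(3),q.max(0).round(3)
for n,b in(("vase",(205,255,405,465)),("tin",(112,150,195,230)),("big",(268,345,300,382)),("red",(172,228,220,276)),("small",(185,245,295,358))):print(n,ext(b,.015,.5))
E
```

```text
d [ 0.5848 -0.0964  0.022 ] 0.0473 27.8
d2 [ 0.5867 -0.0965  0.022 ] 0.0489 26.7
m [ 0.5291 -0.1305  0.1335] 0.0184 -139.2
m2 [ 0.5314 -0.1307  0.1335] 0.0168 -133.6
[ 0.54011721 -0.11547115  0.152     ] [ 0.54289791 -0.11716192  0.152     ]
vase (array([ 0.449, -0.41 ,  0.042]), array([ 0.54 , -0.324,  0.145]))
tin (array([0.722, 0.135, 0.015]), array([0.792, 0.205, 0.049]))
big (array([ 0.223, -0.241,  0.015]), array([ 0.396, -0.066,  0.211]))
red (array([0.518, 0.018, 0.015]), array([0.64 , 0.143, 0.156]))
small (array([ 0.481, -0.179,  0.015]), array([ 0.603, -0.055,  0.156]))
```

Emit:
apply_moves:
  steps:
    - [0, 0, -0.045, -0.15]
    - [-0.03, -0.042, -0.045, -0.32]
    - [-0.065, -0.09, -0.045, -0.5]
    - [-0.1, -0.138, -0.045, -0.68]
    - [-0.135, -0.186, -0.045, -0.85]
    - [-0.17, -0.234, -0.045, -1.03]
    - [-0.205, -0.282, -0.045, -1.2]
    - [-0.24, -0.33, -0.045, -1.38]
  claw: 0.075
  squeeze: 40

```text
t: 1.1
position: [0.4332, -0.2631, 0.2504]
tool_rot: [0.998, 0.064, -0.0, 0.0]
force: [0.0, -0.1, -1.4]
grip_width: 0.8
```

```bash
cat >> h.py <<'E'
from scipy.spatial.transform import Rotation as R
def delta(o,target):
    Rm=R.from_quat(o["tool_rot"]).as_matrix();return Rm.T@(np.asarray(target)-o["position"])
def yaw(o):
    x=R.from_quat(o["tool_rot"]).as_matrix()[:,0];return np.degrees(np.arctan2(x[1],x[0]))
E
python3 - <<'E'
from h import *
from rig import telemetry
o=telemetry.get_obs();print(yaw(o),o["qpos"].round(3),delta(o,[.542,-.1175,.25]))
E
```

```text
7.313305270104421 [ 0.88   0.186 -0.446  1.837  0.088  1.138  0.531] [ 0.12647841 -0.13052818  0.0004061 ]
```

Emit:
apply_moves:
  steps:
    - [0.03, -0.032, 0, -0.18]
    - [0.06, -0.065, 0, -0.36]
    - [0.095, -0.098, 0, -0.54]
    - [0.126, -0.13, 0, -0.72]
    - [0.126, -0.13, 0, -0.9]
    - [0.126, -0.13, 0, -1.08]
    - [0.126, -0.13, 0, -1.26]
    - [0.126, -0.13, 0, -1.44]

```text
t: 2.1
position: [0.5415, -0.1204, 0.2501]
tool_rot: [0.708, 0.706, -0.0, -0.0]
force: [0.0, -0.9, -0.1]
grip_width: 0.796
```

```bash
python3 - <<'E'
from h import *
from rig import telemetry,imaging
import cv2
o=telemetry.get_obs();print(yaw(o),o["qpos"].round(3),o["position"],o["moment"],delta(o,[.542,-.1175,.139]))
for n in("scene","top"):
    s=imaging.snapshot(n);np.savez(n+"1.npz",**s);cv2.imwrite(f"pics/{n}1.png",s["pixels"][:,:,::-1])
E
```

```text
89.83685997091558 [ 0.778  0.335 -0.762  1.718  0.246  1.188  1.519] [ 0.54149998 -0.12036125  0.25013937] [ 0.03405118 -0.17543799  0.04402371] [0.00283553 0.00056241 0.11113973]
```

View pics/scene1.png

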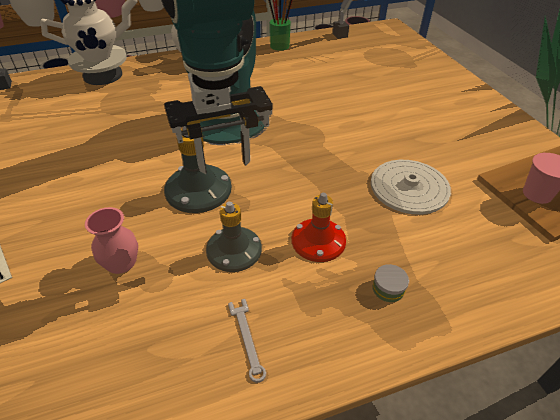

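Emit:
apply_moves:
  steps:
    - [0.003, 0.0005, 0.04, 0]
    - [0.003, 0.0005, 0.07, 0]
    - [0.003, 0.0005, 0.1, 0]
    - [0.003, 0.0005, 0.12, 0]
    - [0.003, 0.0005, 0.14, 0]
    - [0.003, 0.0005, 0.15, 0]
    - [0.003, 0.0005, 0.15, 0]
    - [0.003, 0.0005, 0.15, 0]

```text
t: 3.2
position: [0.5427, -0.1175, 0.1011]
tool_rot: [0.71, 0.704, 0.0, 0.0]
force: [-0.3, -0.2, 0.1]
grip_width: 0.799
```

```bash
python3 - <<'E'
from h import *
from rig import telemetry,imaging
import cv2
o=telemetry.get_obs();print(yaw(o),o["qpos"].round(3),o["position"],o["moment"],o["force"])
a=[]
for n,(r,c) in(("scene",(170,170)),("top",(150,260))):
    s=imaging.snapshot(n);np.savez(n+"2.npz",**s);a.append(cv2.resize(s["pixels"][r:r+120,c:c+120,::-1],(400,400),interpolation=2))
cv2.imwrite("pics/z2.png",np.hstack(a))
E
```

```text
89.47921466826163 [ 0.695  0.507 -0.683  1.864  0.399  0.91   1.385] [ 0.5426834  -0.1174679   0.10112686] [ 0.06678791 -0.20855805 -0.02499137] [-0.28971965 -0.16872229  0.10426744]
```

View pics/z2.png

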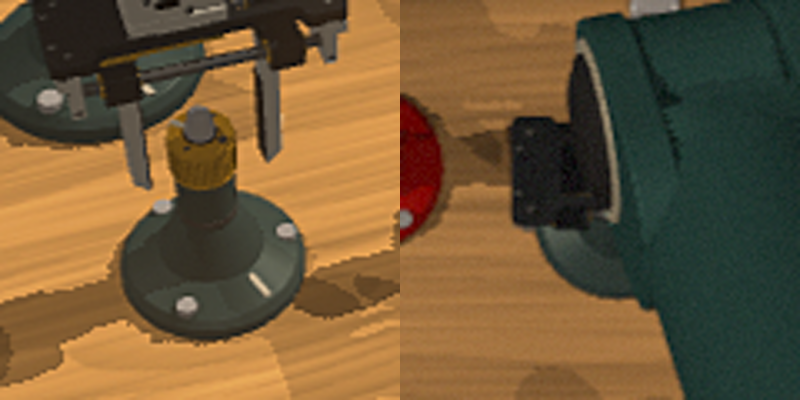

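The fingers straddle the cap, which is seen between them at about (230,215) in the scene view. Closing now.

Emit:
apply_moves:
  steps:
    - [0, 0, 0.001, 0]
    - [0, 0, 0.001, 0]
    - [0, 0, 0.001, 0]
    - [0, 0, 0.001, 0]
    - [0, 0, 0.001, 0]
    - [0, 0, 0.001, 0]
    - [0, 0, 0.001, 0]
    - [0, 0, 0.001, 0]
  claw: 0
  squeeze: 40

```text
t: 4.3
position: [0.5422, -0.1189, 0.0995]
tool_rot: [0.711, 0.704, -0.001, 0.001]
force: [-0.4, -8.3, 0.4]
grip_width: 0.465
```

```bash
cat > st.py <<'E'
from h import *
from rig import telemetry
o=telemetry.get_obs();print("yaw",yaw(o).round(2),"q",o["qpos"].round(3),"p",o["position"].round(4),"M",o["moment"].round(3),"F",o["force"].round(2),"w",o["grip_width"]*.094,o["t"])
E
python3 st.py
```

```text
yaw 89.43 q [ 0.694  0.509 -0.681  1.864  0.402  0.908  1.384] p [ 0.5422 -0.1189  0.0995] M [-1.712 -0.135  0.081] F [-0.44 -8.27  0.39] w 0.04370835463343836 4.3
```

Emit:
apply_moves:
  steps:
    - [-0.0014, 0, 0, 0]
    - [-0.0014, 0, 0, 0.1]
    - [-0.0014, 0, 0, 0.2]
    - [-0.0014, 0, 0.0001, 0.3]
    - [-0.0014, 0, 0.0002, 0.4]
    - [-0.0014, 0, 0.0003, 0.5]
    - [-0.0014, 0, 0.0003, 0.6]
    - [-0.0014, 0, 0.0003, 0.6]

```text
t: 5.3
position: [0.5423, -0.1188, 0.0992]
tool_rot: [0.886, 0.463, 0.0, 0.0]
force: [1.3, -2.0, 1.5]
grip_width: 0.466
```

```bash
python3 st.py
```

```text
yaw 55.15 q [ 0.594  0.477 -0.546  1.868  0.314  0.883  0.858] p [ 0.5423 -0.1188  0.0992] M [-0.221 -0.268 -0.145] F [ 1.32 -2.05  1.53] w 0.04378243565369073 5.3
```

```bash
cat > pic.py <<'E'
import sys,cv2,numpy as np
from rig import imaging
s=imaging.snapshot("scene");np.savez("s_%s.npz"%sys.argv[1],**s)
cv2.imwrite(f"pics/z{sys.argv[1]}.png",cv2.resize(s["pixels"][185:275,185:275,::-1],(540,540),interpolation=2))
E
python3 pic.py 3
```

```text
(no output)
```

View pics/z3.png

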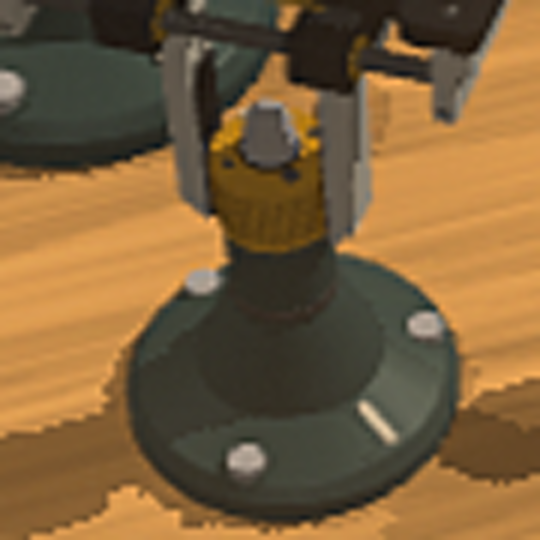

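The grip is good, at the cap's mid-height. The mark has gone behind the spindle nose, near (270,110) in the crop. Continuing.

Emit:
apply_moves:
  steps:
    - [0, 0, 0.0001, 0.15]
    - [0, 0, 0.0001, 0.31]
    - [0, 0, 0.0002, 0.47]
    - [0, 0, 0.0003, 0.63]
    - [0, 0, 0.0004, 0.79]
    - [0, 0, 0.0005, 0.95]
    - [0, 0, 0.0005, 1.1]
    - [0, 0, 0.0006, 1.2]

```text
t: 6.35
position: [0.5429, -0.1186, 0.0987]
tool_rot: [0.993, -0.119, 0.001, -0.0]
force: [3.8, -0.5, -1.5]
grip_width: 0.462
```

```bash
python3 st.py
```

```text
yaw -13.69 q [ 0.386  0.437 -0.281  1.875  0.157  0.85  -0.213] p [ 0.5429 -0.1186  0.0987] M [-0.331 -1.031  0.141] F [ 3.75 -0.46 -1.53] w 0.043456904286837475 6.35
```

Emit:
apply_moves:
  steps:
    - [0, 0, 0.0001, 0.1]
    - [0, 0, 0.0001, 0.25]
    - [0, 0, 0.0002, 0.4]
    - [0, 0, 0.0003, 0.55]
    - [0, 0, 0.0004, 0.7]
    - [0, 0, 0.0005, 0.85]
    - [0, 0, 0.0005, 1.0]
    - [0, 0, 0.0005, 1.0]

```text
t: 7.35
position: [0.5432, -0.1189, 0.0982]
tool_rot: [0.815, -0.58, 0.001, -0.0]
force: [6.8, -3.5, -2.5]
grip_width: 0.461
```

```bash
python3 st.py;python3 pic.py 4
```

```text
yaw -70.91 q [ 0.211  0.424 -0.064  1.881  0.036  0.836 -1.108] p [ 0.5432 -0.1189  0.0982] M [-0.918 -1.453 -0.168] F [ 6.79 -3.46 -2.55] w 0.0433769070218407 7.35
```

View pics/z4.png

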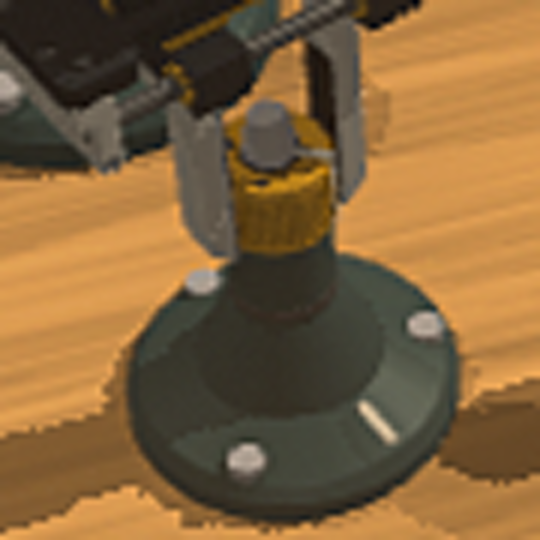

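The mark shows at (315,155) in the crop, about 63° in world azimuth. That leaves roughly 0.6 rad to the stop.

Emit:
apply_moves:
  steps:
    - [0, 0, 0, 0.07]
    - [0, 0, 0, 0.14]
    - [0, 0, 0.0001, 0.21]
    - [0, 0, 0.0001, 0.28]
    - [0, 0, 0.0002, 0.35]
    - [0, 0, 0.0002, 0.42]
    - [0, 0, 0.0002, 0.5]
    - [0, 0, 0.0002, 0.5]

```text
t: 8.4
position: [0.5432, -0.1192, 0.098]
tool_rot: [-0.646, 0.763, -0.001, 0.0]
force: [6.5, -3.8, -3.5]
grip_width: 0.465
```

```bash
python3 st.py
```

```text
yaw -99.5 q [ 0.124  0.423  0.045  1.884 -0.024  0.833 -1.555] p [ 0.5432 -0.1192  0.098 ] M [-1.023 -1.487 -0.16 ] F [ 6.49 -3.84 -3.54] w 0.04370063702975982 8.4
```

Emit:
apply_moves:
  steps:
    - [0, 0, 0, 0.03]
    - [0, 0, 0, 0.06]
    - [0, 0, 0, 0.09]
    - [0, 0, 0, 0.12]
    - [0, 0, 0, 0.15]
    - [0, 0, 0, 0.18]
    - [0, 0, 0, 0.18]
    - [0, 0, 0, 0.18]

```text
t: 9.4
position: [0.5431, -0.1192, 0.0979]
tool_rot: [-0.576, 0.818, -0.001, 0.0]
force: [7.9, -5.2, -4.6]
grip_width: 0.46
```

```bash
python3 st.py;python3 pic.py 5
```

```text
yaw -109.71 q [ 0.093  0.424  0.084  1.885 -0.046  0.833 -1.715] p [ 0.5431 -0.1192  0.0979] M [-1.264 -1.519  0.485] F [ 7.89 -5.2  -4.63] w 0.043260967178678764 9.4
```

View pics/z5.png

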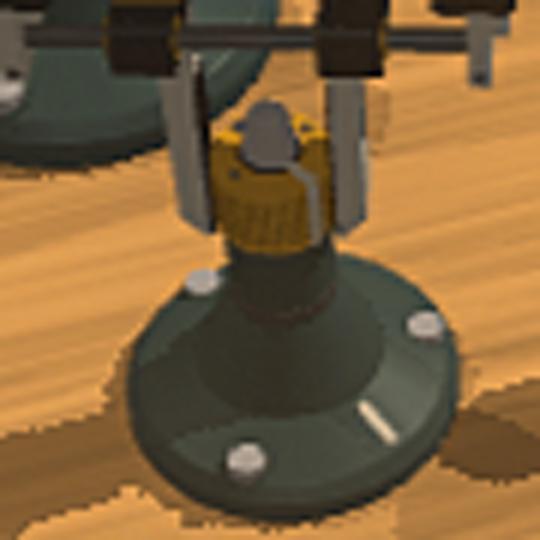

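Emit:
apply_moves:
  steps:
    - [0, 0, 0, 0.02]
    - [0, 0, 0, 0.04]
    - [0, 0, 0, 0.06]
    - [0, 0, 0, 0.08]
    - [0, 0, 0, 0.1]
    - [0, 0, 0, 0.12]
    - [0, 0, 0, 0.12]
    - [0, 0, 0, 0.12]

```text
t: 10.45
position: [0.541, -0.1182, 0.0977]
tool_rot: [-0.525, 0.851, 0.001, -0.001]
force: [-9.1, 0.6, 10.4]
grip_width: 0.465
```

```bash
python3 st.py
```

```text
yaw -116.73 q [ 0.071  0.424  0.11   1.888 -0.062  0.836 -1.824] p [ 0.541  -0.1182  0.0977] M [0.299 2.179 0.769] F [-9.11  0.6  10.38] w 0.04375217464815608 10.45
```

Emit:
apply_moves:
  steps:
    - [0, 0, 0, 0.03]
    - [0, 0, 0, 0.06]
    - [0, 0, 0, 0.09]
    - [0, 0, 0, 0.12]
    - [0, 0, 0, 0.12]
    - [0, 0, 0, 0.12]
    - [0, 0, 0, 0.12]
    - [0, 0, 0, 0.12]

```text
t: 11.45
position: [0.5421, -0.1187, 0.0978]
tool_rot: [-0.472, 0.881, 0.0, -0.0]
force: [-4.3, 0.2, 4.8]
grip_width: 0.462
```

```bash
python3 st.py;python3 pic.py 6
```

```text
yaw -123.64 q [ 0.05   0.425  0.137  1.888 -0.076  0.834 -1.932] p [ 0.5421 -0.1187  0.0978] M [0.17  0.971 0.348] F [-4.28  0.16  4.79] w 0.04343384272718352 11.45
```

View pics/z6.png

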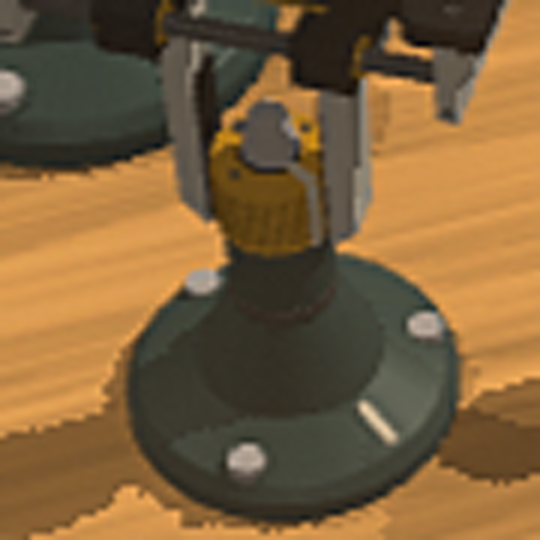

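The mark stayed at (315,170–240) while the tool turned another 14°, so the pads slipped against the stop. Next I'll compare the mark's azimuth with the datum's.

```bash
cat > mk.py <<'E'
from h import *
import cv2,sys
c=np.array([.5425,-.1183]);
for f in sys.argv[1:]:
    S=np.load(f);hsv=cv2.cvtColor(S["pixels"],cv2.COLOR_RGB2HSV).astype(int)
    # predicted side-mark columns vs azimuth
    for a in range(-30,120,15): pass
    print(f)
    for r in range(210,228):
        row=hsv[r,215:246];print(r,' '.join(f"{x[1]:3d}" for x in row))
S=np.load("s_6.npz")
for a in (0,10,20,27,35,45,60):
    d=np.array([np.cos(np.radians(a)),np.sin(np.radians(a))])
    print(a,[proj(S,[*(c+.022*d),z]).round(1) for z in(.13,.116,.102)],proj(S,[*(c+.048*d),.022]).round(1))
E
python3 mk.py s_5.npz s_6.npz
```

```text
s_5.npz
210  56  55  57  60 131 203 210 202 208 196  40  39  47  46  47  46  49  44  42  36 190 207 204 208 195  59  56  62  60  59  41
211  54  60  57  51 108 210 206 208 207 184  60  27  39  45  46  46  46  44  42 106 216 210 203 205 203  70  55  61  60  55  37
212  52  58  58  57  49 207 204 202 208 211 196  85  35  42  41  38  36  47  57  87 184 214 206 203 208  85  55  61  62  59  37
213  47  58  59  54  79 211 210 207 155 142 205 203 168  41  34  35 121 176  99  60  87 155 208 208 216 105  52  59  60  61  41
214  45  56  57  56  87 206 209 205 156 129 198 210 210 210 208 208 210 217 207 102  56  49 108 186 225  94  52  61  59  60  37
215  42  56  59  55  58 213 198 203 209 205 208 204 199 204 205 207 207 206 213 211 145  63 110 193 228  84  56  61  60  62  38
216  42  56  58  54  57 205 209 207 205 202 206 201 204 202 204 205 208 198 206 208 223  75  51 149 228 130  55  61  60  59  36
217  56  54  58  55  58 188 205 199 208 195 204 202 203 205 209 204 204 204 204 206 222  69  51 146 229 148  57  58  62  59  34
218  73  52  57  55  55 138 201 198 203 205 205 206 206 200 200 197 
[... 3429 characters left out ...]
49  99  34  49 103 106 142 185 166 158 152 125  78  62  57  68  85  44  31  93  88 120 151 164
0 [array([232.6, 217.6]), array([233.1, 222.2]), array([233.5, 226.6])] [238.9 259. ]
10 [array([234.3, 217. ]), array([234.8, 221.6]), array([235.2, 226.1])] [242.4 257.8]
20 [array([235.9, 216.3]), array([236.3, 220.9]), array([236.7, 225.4])] [245.6 256.2]
27 [array([236.9, 215.7]), array([237.3, 220.3]), array([237.7, 224.8])] [247.6 254.8]
35 [array([237.9, 214.9]), array([238.3, 219.5]), array([238.7, 224. ])] [249.6 253.1]
45 [array([238.9, 213.8]), array([239.3, 218.4]), array([239.7, 222.8])] [251.7 250.6]
60 [array([240., 212.]), array([240.3, 216.5]), array([240.7, 221. ])] [253.6 246.6]
```

The mark's azimuth is about 26° against 27° for the datum, so the cap is bottomed. Backing off 1.57 rad.

Emit:
apply_moves:
  steps:
    - [0, 0, 0, -0.08]
    - [0, 0, -0.0001, -0.19]
    - [0, 0, -0.0001, -0.3]
    - [0, 0, -0.0002, -0.41]
    - [0, 0, -0.0002, -0.52]
    - [0, 0, -0.0003, -0.63]
    - [0, 0, -0.0003, -0.74]
    - [0, 0, -0.0004, -0.8]

```text
t: 12.5
position: [0.542, -0.1193, 0.0982]
tool_rot: [0.779, -0.627, -0.0, 0.0]
force: [-4.1, -3.6, 3.3]
grip_width: 0.464
```

```bash
python3 st.py
```

```text
yaw -77.71 q [ 0.192  0.423 -0.038  1.882  0.021  0.837 -1.214] p [ 0.542  -0.1193  0.0982] M [-0.544  0.946 -0.177] F [-4.06 -3.59  3.29] w 0.043630287527989725 12.5
```

Emit:
apply_moves:
  steps:
    - [0, 0, 0, -0.1]
    - [0, 0, -0.0001, -0.2]
    - [0, 0, -0.0001, -0.32]
    - [0, 0, -0.0002, -0.44]
    - [0, 0, -0.0002, -0.56]
    - [0, 0, -0.0003, -0.68]
    - [0, 0, -0.0004, -0.77]
    - [0, 0, -0.0004, -0.77]

```text
t: 13.5
position: [0.5423, -0.1197, 0.0986]
tool_rot: [0.957, -0.29, 0.0, 0.0]
force: [-0.4, -5.3, -0.1]
grip_width: 0.462
```

```bash
python3 st.py;python3 pic.py 7
```

```text
yaw -33.75 q [ 0.327  0.43  -0.205  1.877  0.114  0.845 -0.525] p [ 0.5423 -0.1197  0.0986] M [-1.382  0.204  0.166] F [-0.43 -5.26 -0.11] w 0.043440457445358543 13.5
```

View pics/z7.png

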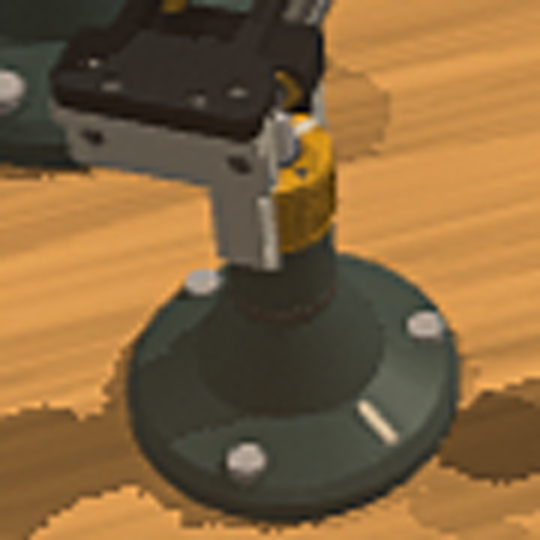

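```bash
python3 - <<'E'
from h import *
S=np.load("s_7.npz");c=np.array([.5425,-.1183])
for a in (100,110,117,125,135):
    d=np.array([np.cos(np.radians(a)),np.sin(np.radians(a))])
    print(a,[((proj(S,[*(c+r*d),.1328])-185)*6+2.5).round(0) for r in(.013,.018,.022)])
E
python3 - <<'E'
import cv2,numpy as np
S=np.load("s_7.npz");cv2.imwrite("pics/z7b.png",cv2.resize(S["pixels"][198:222,222:250,::-1],(700,600),interpolation=0))
E
```

```text
100 [array([305., 138.]), array([318., 133.]), array([328., 129.])]
110 [array([302., 134.]), array([313., 128.]), array([322., 123.])]
117 [array([299., 132.]), array([309., 125.]), array([317., 119.])]
125 [array([295., 129.]), array([304., 121.]), array([311., 115.])]
135 [array([290., 127.]), array([297., 118.]), array([303., 111.])]
```

View pics/z7b.png

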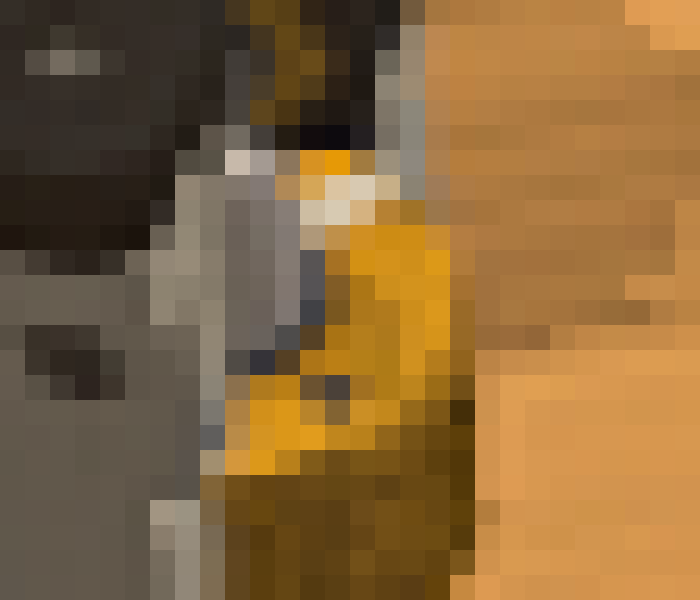

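The mark sits at about (307,126) in the crop, and a quarter turn back predicts (309,125). I'll let it settle for one call, then check the loose items and hand in.

Emit:
apply_moves:
  steps:
    - [0, 0, 0, 0]
    - [0, 0, 0, 0]
    - [0, 0, 0, 0]
    - [0, 0, 0, 0]
    - [0, 0, 0, 0]
    - [0, 0, 0, 0]
    - [0, 0, 0, 0]
    - [0, 0, 0, 0]

```text
t: 14.55
position: [0.5423, -0.1197, 0.0986]
tool_rot: [0.957, -0.291, 0.0, 0.0]
force: [-0.3, -6.9, 0.5]
grip_width: 0.462
```

```bash
python3 st.py; python3 pic.py 8; python3 - <<'E'
import numpy as np
a=np.load("scene0.npz")["pixels"].astype(int);b=np.load("s_8.npz")["pixels"].astype(int)
for n,(r0,r1,c0,c1) in dict(vase=(205,278,88,140),tin=(262,302,370,412),spanner=(296,384,225,270),wheel=(155,216,366,454)).items():
    print(n,(abs(a-b)[r0:r1,c0:c1].max(2)>60).mean().round(3))
c=np.load("s_7.npz")["pixels"].astype(int);print(abs(c-b)[195:235,210:250].max())
E
```

```text
yaw -33.85 q [ 0.326  0.43  -0.204  1.877  0.114  0.845 -0.527] p [ 0.5423 -0.1197  0.0986] M [-1.48   0.242  0.092] F [-0.27 -6.89  0.48] w 0.04347382049818769 14.55
vase 0.095
tin 0.0
spanner 0.0
wheel 0.0
31
```

```bash
python3 - <<'E'
import numpy as np,cv2
a=np.load("scene0.npz")["pixels"];b=np.load("s_8.npz")["pixels"]
cv2.imwrite("pics/v8.png",cv2.resize(np.hstack([a[195:285,75:150],b[195:285,75:150]])[:,:,::-1],(750,450),interpolation=2))
E
```

```text
(no output)
```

View pics/v8.png

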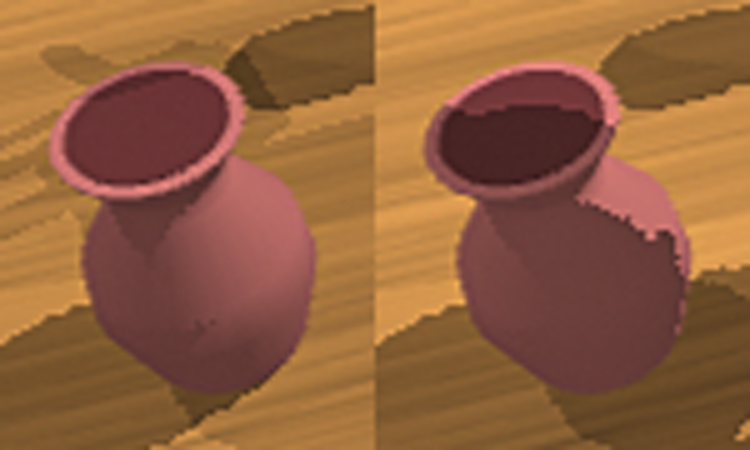

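The vase's outline is in the same place in both halves; only the arm's shadow changed. Handing in.

```bash
python3 -c "
from rig import arm
print(arm.finish_job())"
```

```text
the job is handed in; nothing more can be done
None
```

I screwed the cap on the smaller dark pedestal down to its stop, backed it off 1.57 rad, and handed the job in still gripping it at the 40 N setting. The hand-in gave no verdict, so what follows is from my own checks.

- **Bottoming out:** it took about 3.4 rad of clockwise turning. At the stop the mark stood at about 26° against 27° for the datum line. It stayed put while the tool turned another 14°, so the pads slipped on the cap there.
- **Quarter turn back:** the tool turned back 90°. The mark then showed within about 2 pixels (in a 6× enlargement) of where a quarter turn should put it.
- **Holding still:** over the last second before hand-in the tool's yaw changed only 0.1°. The grasp point was about 1 mm from the cap's centre height and within about 2 mm of its axis.
- **Other items:** the tin, spanner and wheel head looked unchanged in the picture. The vase's image differed, but only because the arm's shadow fell on it; its outline had not moved.
- **Not fully settled:** a side force of about 7 N remained at the wrist, because the tool was about 1 mm off the cap's axis. The wrist moment about the vertical axis was too noisy to show the stop by itself, so I relied on the mark.

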